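Nudge the chuck ring home over its locating pin

ROBOT

A 6-joint arm with a two-finger parallel gripper is mounted at the origin on a cart in front of the work surface, level with it; the furniture and walls round the work are solid. World frame = base frame: x ahead of the robot, y to its left, z up, the work surface at z = 0. Lengths are in mm, angles in rad, forces in N, time in s.
With the tool pointing down it reaches from about 400 to 825 mm from the base axis. Payload 7 kg.
Tool frame: the origin (TCP) lies at the very end of the fingers, on their centre line; the grasp point (between the pads) lies 19 mm behind it; z points along the fingers, y is the line along which they close (so a half turn about z gives the same grasp; the last joint's range is limited). The gripper opens to 88 mm and grips with 3 to 60 N. Pads are 19 mm wide; open, the fingers measure 130 mm over their backs; the gripper's body (78 mm by 193 mm) begins 47 mm behind the grasp point.
Start: joints at [-0.941, 0.359, 0.012, 0, -1.224, -0.288], TCP at [226.222, -635.939, 226.561] pointing down, gripper open.
Joint ranges: [-3.07, 3.07], [-1.43, 2.12], [-1.02, 1.25], [-3.03, 1.67], [-3.05, -0], [-3.03, 3.03]. Speed limits (rad/s): [2.39, 2.39, 3.01, 3.14, 3.14, 3.14].

INTERFACE

Orientations are given as a unit quaternion [w, x, y, z].
In Python, from plant import sensors, optics, bot gives the robot as it stands. The module is installed in compiled form; this text tells all that it offers.
- The arm moves only by the tool jog_arm, never from a script. Its argument "rows" is a list of rows, each a list of 3 entries, a list of its own where there are three numbers: the turn, a rotation vector about the tool's x, y, z in degrees, then the shift along the tool's x, y, z in mm, then the opening in per cent of the stroke, from 0 (shut) to 100 (fully open). A call has 1 to 8 rows; each row shifts and turns the commanded pose from where the row before left it, along the tool's axes as they then stand; what a row does not reach is not made up. A row lasts 1/12 s, in which the tool goes at most 41.7 mm and 7.16 degrees, less where a joint would pass 70% of its speed; a pose out of reach is approached as far as the arm can. A call is refused whole if a number of a shift passes 41.7 or a number of a turn 7.16, either way. A call with a gripper value outside its range is refused whole. The fingers move at their own pace and stop on an object; the grip force is fixed at half the most. Time passes only in rows, so rows that do not move let the fingers close. It gives the time, the measured TCP pose, the force, the opening and the grip force at its end, in the units of the state.
- sensors.observe(): the state, without advancing time (a new reading comes with each control period).
- optics.get_image(name): name is "scene" or "top" or "wrist"; returns (picture, depth): 480x640x3 uint8, red, green, blue; 480x640 float32, mm along the optical axis (not along the pixel's ray), 0 where there is no reading.
- optics.camera_model(name): a dict with "camera_matrix" (3x3 intrinsics, pixels), "position" and "attitude" of the camera in the world. Camera axes: x right, y up, looking along -z (the intrinsics and any distortion apply to the point x, -y, -z); pixel columns grow to the right and rows downward; lengths in mm; the calibration is good to about 2 mm. A picture is of the moment at which its call begins: read the wrist's pose just before it. camera_model takes no time and is no camera call; for the wrist camera it gives the pose at the moment of the call.
- bot.hand_in(): hands the job in; it is judged then, once.
Trained networks look in the newest picture that a camera, given by its name, has taken for a name from the list of things; names that differ only in an ending like _2 or _b are one class to them, and where a whole thing is asked for, a point or a joint stands for the part that bears it (a point fixed in the world has none). Each returns a list of dicts, best first, with "confidence" (0 to 1); they miss things now and then, are a little off and sometimes report something else, mostly with a low value. They report only what shows in the picture. A call takes as long as a camera call.
- optics.trace(camera, label): "region" (480x640 bool, what is visible of it) and "pixel" ([column, row] in pixels, amid what is visible of it).
- optics.landmark_of(camera, label): "pixel" ([column, row] in pixels: a listed point, or the origin of a listed thing).
The state is a dict: "time_s": time; "joints": joint angles; "qd": joint speeds; "joint_efforts": joint torques, N m; "position": TCP position; "tcp_rot": TCP orientation; "contact_force": force on the tool from outside, world axes, zero at the start; "wrist_torque": the same for the moment, N m; "gripper_width": opening from 0.0 (shut) to 1.0 (fully open); "gripper_force": force on a finger pad.
Only numpy, scipy, OpenCV 4.12 (cv2) and the standard library are available. Lean on these libraries where they do the work, as an engineer would, in place of code of your own. Each camera call takes 0.05 s, during which the arm holds its last target. There are 200 camera calls.

TASK

The silver chuck ring on the dark parking base is sitting crooked, propped up on the base's brass locating pin. Nudge it sideways, without lifting it off, until its hole drops over the pin and it lies flat on the base, and let go of it there. Leave the roll of black tape where it is.

Things in the scene. Friction and masses are not known exactly. Their poses are not given: they have to be found in the camera images.
- chuck_ring: Loose silver flat ring, outer diameter 68 mm, hole 30 mm, 8 mm thick, 0.12 kg, three dark dots on top. Origin: centre of the hole at the underside; z its axis, up. At the start it leans about 10 degrees: one side on the pin top, the opposite, low rim on the base, its centre 23 to 28 mm from the pin towards the base's long end. Slides at about 1 N; pushed at the low rim towards the pin it drops over it.
- parking_base: Dark steel plate 114 x 78 x 8 mm, fixed on the worktop, with the pin, a thin white circle (69 mm across) round the pin showing where the ring belongs, and corner screws. Origin: on the worktop under the pin's axis; x runs along the plate from its long end (-73 mm, where the ring lies at first) to its short end (+41 mm); y from -39 to +39 mm; flat top at z = 8 mm.
- pin_top (a point): Centre of the top of the brass locating pin, upright and fixed in the base: diameter 12 mm, 10 mm tall above the base's flat top (18 mm above the worktop). Hidden under the ring at the start; it stands in the centre of the white circle.
- tape_roll: Loose roll of black tape lying flat, 55 mm diameter, 18 mm high; not part of the job. Origin: centre of its underside.

How it is judged:
By the outcome, as a careful person would: the job done as asked, in the order asked, and still so for the second after the job is handed in, with the robot touching nothing.
It also fails if it takes over 43 s, if anything falls off the work surface, if the arm or the gripper's body presses on something with over 40 N, if the wrist force passes 120 N, or if a joint passes its speed limit or range.

## Working session

There is one attempt and no reset: what is moved stays moved. The work goes in short steps, Python scripts to look and compute and a tool call to move; the robot and the scene stay as the last step left them, time stands still between calls to the robot, and variables do not carry over. Pictures are saved under pics/ and viewed, at most 10 in all, crops included, and the job is handed in when it is done.

Besides the shell and the picture viewer there is one more tool, called after "Request:" by a JSON object that holds its "fn" and its "kwargs", one argument or row to a line. jog_arm: Moves the arm, as the interface text tells. Its arguments: {"type":"object","properties":{"rows":{"type":"array","items":{"type":"array"}}},"required":["rows"]}

```bash
mkdir -p pics; cat > h.py <<'E'
from plant import sensors, optics, bot
import numpy as np, cv2
from scipy.spatial.transform import Rotation as R
def rot(q): return R.from_quat([q[1],q[2],q[3],q[0]]).as_matrix()
def pose(c):
    m=optics.camera_model(c); return np.array(m["camera_matrix"]),np.array(m["position"]),rot(m["attitude"]),m
def ray(c,px):
    K,p,A,m=pose(c); d=np.linalg.inv(K)@[px[0],px[1],1]; return p,A@(d*[1,-1,-1])
def at_z(c,px,z):
    p,d=ray(c,px); return p+d*(z-p[2])/d[2]
def cloud(c,dep):
    K,p,A,m=pose(c); v,u=np.mgrid[:480,:640]
    d=np.stack([u,v,np.ones_like(u)],-1)@np.linalg.inv(K).T
    return p+((d*dep[...,None])*[1,-1,-1])@A.T
def save(n,im): cv2.imwrite(f"pics/{n}.png",im[...,::-1])
E
python3 - <<'E'
from h import *
s=sensors.observe(); print(s["time_s"],s["position"],s["tcp_rot"])
print(optics.camera_model("top"))
ims=[]
for c in ["top","scene"]:
    im,d=optics.get_image(c); ims.append(cv2.resize(im,(400,300))); P=cloud(c,d)
    if c=="top": save("top",im)
    for l in ["chuck_ring","parking_base","tape_roll","pin_top"]:
        for r in optics.landmark_of(c,l)[:2]: print(c,l,r["confidence"],r["pixel"],at_z(c,r["pixel"],8 if l=="chuck_ring" else 0).round(1))
    for l in ["chuck_ring","parking_base","tape_roll"]:
        for r in optics.trace(c,l)[:1]:
            m=r["region"]&(d>0); q=P[m]; 
            if len(q)<10: continue
            cc=q.mean(0); U,S,V=np.linalg.svd(q-cc,full_matrices=False)
            print(c,l,r["confidence"],r["pixel"],m.sum(),"med",np.median(q,0).round(1),"n",V[2].round(3),"rect",cv2.minAreaRect(q[:,:2].astype(np.float32)), "zr",np.percentile(q[:,2],[2,50,98]).round(1))
save("scene",ims[1])
E
```

```text
0.0 [ 226.06000923 -635.50098312  225.64419612] [-2.05727674e-04 -1.70012937e-01  9.85441488e-01  7.95658165e-04]
{'camera_matrix': array([[529.8337192 ,   0.        , 315.79451613],
       [  0.        , 529.8337192 , 238.64043581],
       [  0.        ,   0.        ,   1.        ]]), 'position': array([418.30226574,  46.83082856, 902.34715669]), 'attitude': array([-0.69971072, -0.03254081,  0.0457555 ,  0.71221657])}
top chuck_ring 0.82 [358.9, 260.5] [479.2 -43.1   8. ]
top parking_base 0.78 [345.4, 253.5] [492.1 -21.2   0. ]
top tape_roll 0.69 [267.3, 200.5] [586.1 111.4   0. ]
top pin_top 0.58 [343.0, 251.5] [495.6 -17.1   0. ]
top chuck_ring 0.61 [361.4, 252.3] 1103 med [484.1 -42.8  20.9] n [ 0.002 -0.197  0.98 ] rect ((484.5765380859375, -43.66441345214844), (65.33773040771484, 69.343017578125), 45.01836013793945) zr [ 6.2 20.9 28.2]
top parking_base 0.72 [342.9, 256.6] 2081 med [484.6 -15.3   7.5] n [-0.003  0.001  1.   ] rect ((485.73443603515625, -32.59495544433594), (115.4203872680664, 79.80435180664062), 75.42622375488281) zr [ 2.9  7.5 11.3]
top tape_roll 0.68 [258.2, 1
[... 360 characters left out ...]
ne pin_top 0.6 [370.4, 267.2] [494.4 -37.3   0. ]
scene chuck_ring 0.74 [378.1, 267.7] 826 med [483.  -36.9  23. ] n [ 0.02   0.168 -0.986] rect ((484.1289367675781, -45.46128845214844), (66.43597412109375, 73.87031555175781), 9.45899486541748) zr [13.6 23.  29.2]
scene parking_base 0.81 [372.8, 274.2] 1748 med [482.6  -8.3   9.1] n [-0.01   0.007  1.   ] rect ((484.7041320800781, -30.50971221923828), (116.13251495361328, 79.04985809326172), 75.62396240234375) zr [ 4.5  9.1 12.1]
scene tape_roll 0.67 [283.4, 305.4] 624 med [570.9 108.4  17.1] n [-0.028 -0.079 -0.996] rect ((575.8604736328125, 110.19850158691406), (37.08122634887695, 57.44660186767578), 36.319637298583984) zr [ 1.6 17.1 21. ]
```

View pics/top.png

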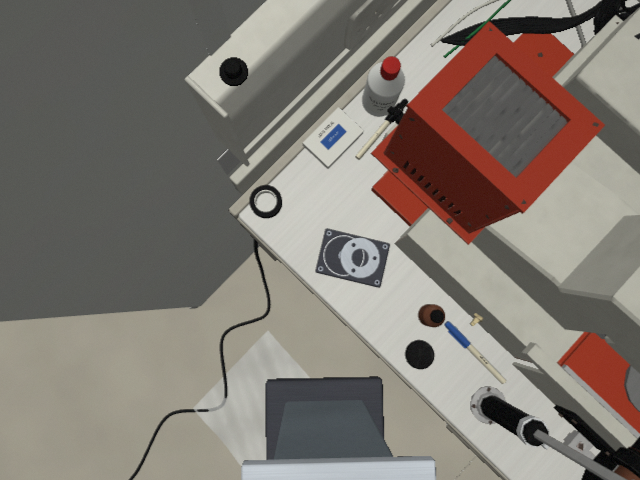

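The top view shows the ring at about (360,257) on the base, the tape at (265,202), and a beige beam and red machine close by on the right. I'll check clearances before the approach.

```bash
python3 - <<'E'
from h import *
im,d=optics.get_image("top"); P=cloud("top",d); ok=d>0
bx=np.array([.25,.968]); by=np.array([-.968,.25]); o=np.array([489.2,-16.5])
b=np.stack([(P[...,:2]-o)@bx,(P[...,:2]-o)@by],-1)
# height map grid, world, 40mm cells, max height
print("cols y:",list(range(-800,200,50)))
for x in range(700,50,-50):
    print(x,[int(np.percentile(P[...,2][q],97)) if (q:=ok&(abs(P[...,0]-x)<25)&(abs(P[...,1]-y)<25)).sum()>5 else -1 for y in range(-800,200,50)])
# obstacles >60 high for tool at start of push, centre base (-80,0)..(-30,0)
for n,(hx,hy) in {"yperp":(39,97),"yalong":(97,39)}.items():
    for cx in (-90,-60,-35):
        q=ok&(abs(b[...,0]-cx)<hx+8)&(abs(b[...,1])<hy+8); print(n,cx,"maxz",P[...,2][q].max().round(),np.percentile(P[...,2][q],98).round())
s=sensors.observe(); print(s["time_s"])
T=rot(s["tcp_rot"]); print(T.round(3))
E
```

```text
cols y: [-800, -750, -700, -650, -600, -550, -500, -450, -400, -350, -300, -250, -200, -150, -100, -50, 0, 50, 100, 150]
700 [-1, -1, -1, -1, -1, -1, -1, -1, 255, 255, 254, -1, -1, -1, 12, 17, 399, 409, 452, -1]
650 [-1, -1, -1, -1, -1, -1, -1, -1, 255, 254, -1, -1, -1, 434, 434, 306, 17, 407, 459, 534]
600 [-1, -1, -1, -1, -1, -1, -1, 175, 243, 177, 273, -1, 434, 433, 434, 433, 2, 2, 408, 550]
550 [-1, -1, -1, -1, -1, -1, -1, 175, 177, 291, 288, 432, 434, 434, 433, 431, 7, 2, 18, 17]
500 [-1, -1, -1, -1, -1, -1, -1, -1, -1, 320, 336, 288, 283, 434, 426, 25, 27, 2, 2, -25]
450 [-1, -1, -1, -1, -1, -1, -1, -1, -1, -1, 384, 379, 284, 176, 9, 24, 24, 6, -25, -828]
400 [-1, -1, -1, -1, -1, -1, -1, -1, -1, -1, 386, 385, 176, 65, 2, 2, 2, -24, -843, -830]
350 [-1, -1, -1, -1, -1, -1, -1, -1, 188, 287, 345, 204, 88, 43, 10, 2, -24, -842, -842, -841]
300 [-1, -1, -1, -1, -1, -1, -1, -1, 200, 199, 205, 204, 2, 13, 11, -24, -843, -843, -842, -833]
250 [-1, -1, -1, -1, -1, -1, -1, -1, 199, 205, 317, 362, 4, 2, -24, -842, -843, -842, -834, -830]
200 [-1, -1, -1, -1, -1, -1, -1, -1, 140, 193, 313, 187, 1, -24, -843, -843, -843, -842, -834, -833]
150 [-1, -1, -1, -1, -1, -1, -1, 51, 125, 110, 2, 2, -25, 1, 1, 1, 1, 1, 1, 1]
100 [-1, -1, -1, -1, -1, -1, -1, -1, 2, 2, 2, -23, -752, 1, 0, -1, -1, -165, -174, -744]
yperp -90 maxz 436.0 434.0
yperp -60 maxz 435.0 434.0
yperp -35 maxz 435.0 434.0
yalong -90 maxz 436.0 422.0
yalong -60 maxz 436.0 429.0
yalong -35 maxz 436.0 431.0
0.85
[[-0.942 -0.335  0.   ]
 [-0.335  0.942 -0.   ]
 [ 0.    -0.    -1.   ]]
```

View pics/scene.png

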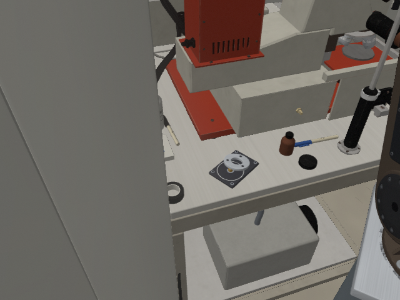

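The scene view shows a black rod with a flange near (350,130) standing between the start pose and the ring. The ring itself is at (235,162). I need a merged obstacle map to plan the transit.

```bash
python3 - <<'E'
from h import *
C=[]
for c in ["top","scene","wrist"]:
    im,d=optics.get_image(c); P=cloud(c,d)[d>0]; C.append(P)
    if c!="top": save(c+"_full",im)
np.save("cloud.npy",np.vstack(C)); P=np.vstack(C)
g=np.full((40,60),-1.); n={}
M=np.zeros((24,40),int)-1
for i in range(24):
    pass
H,xe,ye=np.histogram2d(P[:,0],P[:,1],bins=[np.arange(0,801,33.3),np.arange(-900,201,33.3)])
ix=np.digitize(P[:,0],xe)-1; iy=np.digitize(P[:,1],ye)-1
G=np.full(H.shape,-99); 
k=(ix>=0)&(ix<H.shape[0])&(iy>=0)&(iy<H.shape[1]); np.maximum.at(G,(ix[k],iy[k]),(P[k,2]/10).astype(int))
print("heights cm; rows x, cols y\n     "+" ".join(f"{int(y/10):3d}" for y in ye[:-1]))
for i in range(len(xe)-2,-1,-1): print(f"{int(xe[i]):4d} "+" ".join("  ." if v==-99 else f"{v:3d}" for v in G[i]))
# close obstacles wrt ring, strip coordinates: t along 40deg, n toward machine
t=np.array([.77,.64]); nn=np.array([.64,-.77]); o=np.array([484,-44.])
q=(P[:,2]>50)&(P[:,2]<420); a=(P[:,:2]-o)@t; b=(P[:,:2]-o)@nn
for lo in range(-200,201,40):
    z=q&(a>=lo)&(a<lo+40)&(b>-60)&(b<400); print(lo, [ (zz,int(np.percentile(b[w],1))) for zz in (50,100,200,300) if (w:=z&(P[:,2]>zz)).sum()>10])
print(sensors.observe()["time_s"])
E
```

```text
heights cm; rows x, cols y
     -90 -86 -83 -80 -76 -73 -70 -66 -63 -60 -56 -53 -50 -46 -43 -40 -36 -33 -30 -26 -23 -20 -16 -13 -10  -6  -3   0   3   6   9  13  16
 765   .   .   .   .   .   .   .   .   .   .   .   .   .   .  23  25  17   4   5   5   5   0   0  10  28  31   4   4   .   .   .   .   .
 732   .   .   .   .   .   .   .   .   .   .   .   .   .   .   .  25  25  17   5   5   5   5   1  11  14  34  36   4   4   .   .   .   .
 699   .   .   .   .   .   .   .   .   .   .   .   .   .   .   .  25  25  25   .   5   5   5  26  24   9   1  39  40  41  42   .   .   .
 666   .   .   .   .   .   .   .   .   .   .   .   .   .   .   .  25  25  25   .   5   5   5  43  43  25   1   2  40  41  43  48   .   .
 632   .   .   .   .   .   .   .   .   .   .   .   .   .   .   .  25  25   .   .   7   8  43  43  43  43  30   1   2  40  41  49  53   .
 599   .   .   .   .   .   .   .   .   .   .   .   .   .   .  21  25  24  17   .   .  43  43  43  43  43  43   0   0   0  40  42  55  59
 566   .   .   .   .   .   .   .   .   .   .   .   .   .  25  25  17  17   .  27   .  43  43  43  43  43  43  26  
[... 2140 characters left out ...]
 0   0 -69 -84 -83 -83 -83 -74 -74   .   .   .   .   .   .   . -74 -74 -74
   0 -83 -84 -84 -83 -84 -84 -83 -84 -84 -84 -84   5   5   5   0   0 -83 -84 -83 -83 -84 -74 -74   .   .   .   .   .   .   .   . -74 -74
-200 [(50, 63), (100, 63), (200, 112), (300, 112)]
-160 [(50, 20), (100, 61), (200, 112)]
-120 [(50, 57), (100, 57), (200, 108)]
-80 [(50, 53), (100, 53), (200, 77), (300, 84)]
-40 [(50, 51), (100, 51), (200, 74), (300, 80)]
0 [(50, 70), (100, 70), (200, 70), (300, 77)]
40 [(50, 67), (100, 66), (200, 66), (300, 73)]
80 [(50, 67), (100, 66), (200, 66), (300, 74)]
120 [(50, 199)]
160 [(50, -59), (100, -59), (200, -59), (300, -59)]
200 [(50, -56), (100, -56), (200, -56), (300, -57)]
1.0
```

View pics/scene_full.png

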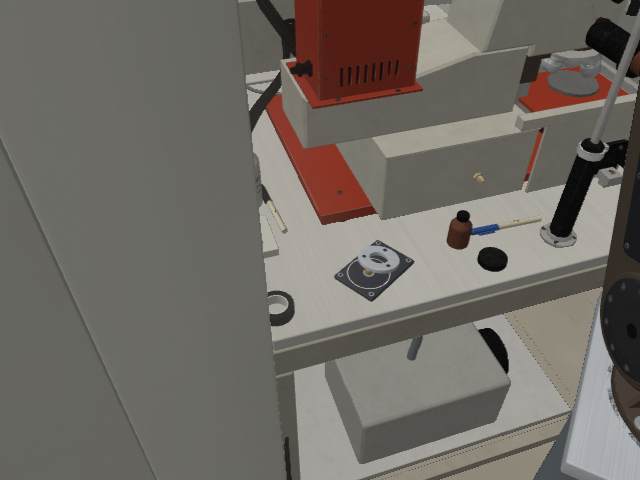

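View pics/wrist_full.png

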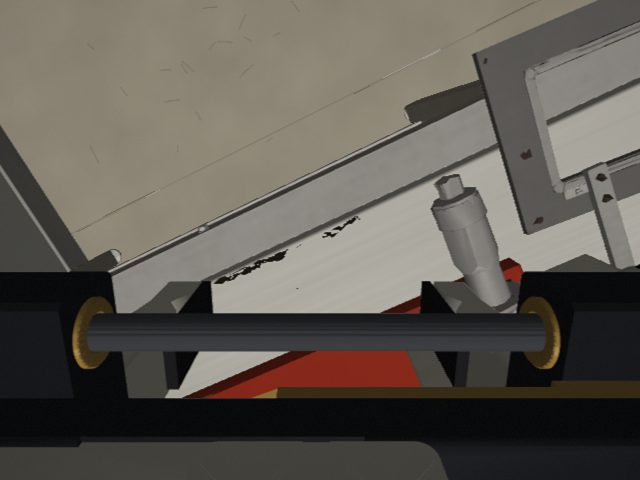

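The scene view shows the ring at (378,262), propped on the side toward the beige beam, and the rod from (558,235) rising to (640,0). The wrist view shows only the worktop by the start pose. I'll lift clear first.

Request:
{"fn": "jog_arm", "kwargs": {
  "rows": [
    [[0,0,0],[0,0,-35],70],
    [[0,0,0],[0,0,-35],70],
    [[0,0,0],[0,0,-35],70],
    [[0,0,0],[0,0,-35],70],
    [[0,0,0],[0,0,-35],70],
    [[0,0,0],[0,0,-35],70],
    [[0,0,0],[0,0,-35],70]
  ]
}}

```text
time_s: 1.58
position: [225.9, -635.5, 473.7]
tcp_rot: [0.0, -0.17, 0.985, -0.0]
contact_force: [-0.8, -0.9, 0.7]
gripper_width: 0.7
gripper_force: 0.0
```

```bash
python3 - <<'E'
from h import *
s=sensors.observe(); print(s["time_s"],s["position"].round(1) if hasattr(s["position"],'round') else s["position"],s["joints"],s["gripper_width"])
T=rot(s["tcp_rot"]); K,p,A,m=pose("wrist"); print("cam in tool",(T.T@(p-np.array(s["position"]))).round(),"look",(T.T@-A[:,2]).round(2))
im,d=optics.get_image("scene"); P=cloud("scene",d)
for v,us in [(235,(540,575)),(190,(550,600)),(150,(570,615)),(120,(585,620)),(80,(595,630)),(40,(610,639)),(10,(620,639))]:
    row=[(u,*P[v,u].astype(int)) for u in range(*us,4) if d[v,u]>0]; row.sort(key=lambda r:d[v,r[0]]); print(v,row[:3])
# highest things
for nm in ["top","scene"]:
    im,d=optics.get_image(nm); Q=cloud(nm,d)[d>0]
    q=Q[(Q[:,2]>400)&(Q[:,0]<600)&(Q[:,1]<0)]; 
    if len(q): print(nm,len(q),q.min(0).round(),q.max(0).round())
save("scene2",im)
E
```

```text
1.5833 [ 225.9 -635.5  473.7] [-9.40860968e-01  3.21545823e-01  4.99715572e-01  1.60874215e-05
 -1.74830405e+00 -2.88070958e-01] 0.7003267397128786
cam in tool [  70.   -0. -158.] look [-0.26 -0.    0.97]
235 [(564, np.int64(227), np.int64(-236), np.int64(19)), (560, np.int64(233), np.int64(-234), np.int64(18)), (568, np.int64(221), np.int64(-242), np.int64(16))]
190 [(582, np.int64(227), np.int64(-239), np.int64(112)), (578, np.int64(233), np.int64(-237), np.int64(112)), (574, np.int64(238), np.int64(-235), np.int64(111))]
150 [(598, np.int64(227), np.int64(-237), np.int64(188)), (594, np.int64(232), np.int64(-235), np.int64(187)), (590, np.int64(238), np.int64(-233), np.int64(187))]
120 [(605, np.int64(233), np.int64(-246), np.int64(232)), (601, np.int64(238), np.int64(-247), np.int64(230)), (585, np.int64(258), np.int64(-328), np.int64(181))]
80 [(619, np.int64(235), np.int64(-245), np.int64(294)), (623, np.int64(230), np.int64(-252), np.int64(292)), (615, np.int64(240), np.int64(-251), np.int64(290))]
40 [(638, np.int64(231), np.int64(-246), np.int64(350)), (634, np.int64(236), np.int64(-245), np.int64(350)), (630, np.int64(240), np.int64(-249), np.int64(347))]
10 [(620, np.int64(264), np.int64(-408), np.int64(326)), (624, np.int64(246), np.int64(-1760), np.int64(-140)), (632, np.int64(220), np.int64(-1774), np.int64(-140))]
top 14092 [ 492. -231.  400.] [600. -48. 437.]
scene 62 [570. -74. 400.] [599. -50. 404.]
```

View pics/scene2.png

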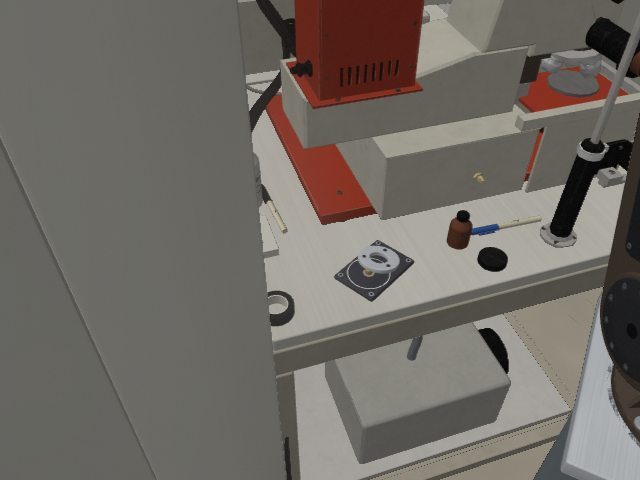

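The scene view is unchanged, with the ring at (378,262). The pole is vertical near (235,-245), its top runs out of frame above z=424, and it lies on the sweep path. I'll tilt the wrist camera to see how tall it is.

Request:
{"fn": "jog_arm", "kwargs": {
  "rows": [
    [[-7,0,0],[0,30,0],70],
    [[-7,0,0],[0,30,0],70],
    [[-7,0,0],[0,30,0],70],
    [[-7,0,0],[0,30,0],70],
    [[-7,0,0],[0,30,0],70],
    [[-7,0,0],[0,30,0],70],
    [[-7,0,0],[0,30,0],70],
    [[-7,0,0],[0,30,0],70]
  ]
}}

```text
time_s: 2.4
position: [155.8, -438.2, 566.6]
tcp_rot: [-0.082, -0.151, 0.868, 0.466]
contact_force: [0.7, 2.0, -1.3]
gripper_width: 0.698
gripper_force: 0.0
```

```bash
python3 - <<'E'
from h import *
s=sensors.observe(); print(s["time_s"],s["position"],s["joints"])
K,p,A,m=pose("wrist"); print(p.round(),(-A[:,2]).round(2),K[0,0])
im,d=optics.get_image("wrist"); P=cloud("wrist",d); Q=P[d>0]; np.save("w.npy",Q)
q=Q[(abs(Q[:,0]-235)<40)&(abs(Q[:,1]+245)<40)]; print("pole",len(q),np.percentile(q[:,2],[1,50,99,100]) if len(q) else 0)
q=Q[(Q[:,2]>380)&(np.hypot(Q[:,0],Q[:,1])<900)]; 
for a in range(0,600,60):
  for b in range(-420,100,60):
    w=(q[:,0]>=a)&(q[:,0]<a+60)&(q[:,1]>=b)&(q[:,1]<b+60)
    if w.sum()>20: print(a,b,w.sum(),q[w,2].max().round(),end="; ")
# marks for pole at heights
for z in (300,400,500,600,700):
    c=A.T@(np.array([235,-246,z])-p); print(z,(K[0,0]*c[0]/-c[2]+K[0,2]).round(),(K[1,1]*-c[1]/-c[2]+K[1,2]).round())
save("wr2",im)
E
```

```text
2.4 [ 155.77507732 -438.21710308  566.55899489] [-1.02032401  0.50500912  0.832274   -0.57880524 -2.82645838 -0.67202825]
[ 135. -586.  654.] [-0.03  0.85 -0.53] 403.26711949345946
pole 3724 [  1.40286389 451.54504522 488.70883949 489.08357842]
60 -360 1048 689.0; 60 -300 1318 691.0; 60 -60 1005 512.0; 60 0 101 424.0; 120 -360 58 689.0; 120 -180 579 569.0; 120 -120 3413 565.0; 120 -60 576 539.0; 180 -300 1124 489.0; 180 -240 62 489.0; 180 -180 545 523.0; 180 -120 520 487.0; 240 -300 1188 489.0; 240 -240 33 489.0; 240 -180 338 532.0; 240 -120 505 516.0; 300 199.0 318.0
400 265.0 341.0
500 349.0 371.0
600 462.0 411.0
700 621.0 468.0
```

View pics/wr2.png

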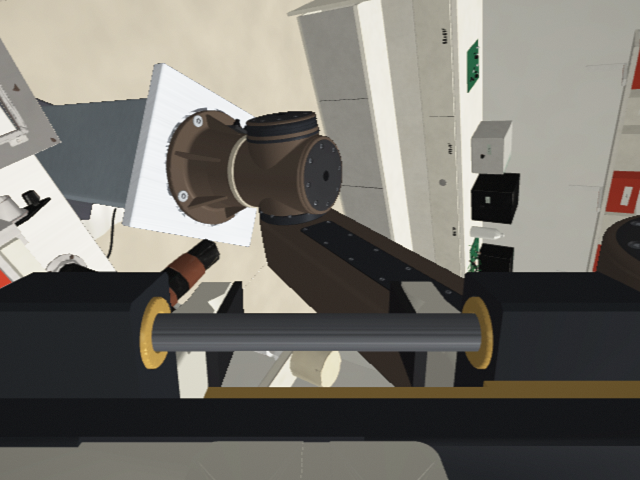

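The tilted wrist view shows the robot base at (240,170), an orange and black scope at (195,265) on the boom, and a cream cap at (315,365). I'll locate these in 3D.

```bash
python3 - <<'E'
from h import *
im,d=optics.get_image("wrist"); P=cloud("wrist",d)
for u,v in [(205,252),(190,270),(178,290),(315,365),(330,358),(290,362),(265,355),(255,375),(340,375),(65,262),(290,250),(380,260),(440,285)]: print((u,v),P[v,u].astype(int),im[v,u])
m=(im[...,0].astype(int)-im[...,2]>50)&(P[...,1]>-420)&(d>0)&(d<700)&(P[...,2]>150)
m[:, 260:]=False; q=P[m]; print("orange",len(q),np.percentile(q,[2,98],axis=0).round())
q=P[(d>0)&(P[...,2]>420)&(P[...,2]<500)&(P[...,1]<-200)]; print("cap",np.percentile(q,[1,50,99],axis=0).round())
E
```

```text
(205, 252) [ 159 -265  308] [25 25 24]
(190, 270) [ 180 -282  309] [116  70  51]
(178, 290) [ 203 -292  309] [19 18 17]
(315, 365) [ 233 -272  478] [160 154 133]
(330, 358) [ 230 -249  479] [234 229 202]
(290, 362) [ 238 -273  452] [159 151 129]
(265, 355) [ 246 -256  411] [211 210 206]
(255, 375) [495 294 -14] [147 146 139]
(340, 375) [433 355 205] [147 147 137]
(65, 262) [ 222 -262   12] [41 40 39]
(290, 250) [141 -72 284] [50 42 37]
(380, 260) [130 -66 433] [24 25 28]
(440, 285) [147 -91 526] [34 30 27]
orange 380 [[ 171. -407.  186.]
 [ 226. -272.  312.]]
cap [[ 224. -298.  428.]
 [ 242. -271.  459.]
 [ 263. -241.  481.]]
```

Request:
{"fn": "jog_arm", "kwargs": {
  "rows": [
    [[7,0,0],[0,-28,-10],70],
    [[7,0,0],[0,-28,-10],70],
    [[7,0,0],[0,-28,-10],70],
    [[7,0,0],[0,-28,-10],70],
    [[7,0,0],[0,-28,-10],70],
    [[7,0,0],[0,-28,-10],70],
    [[7,0,0],[0,-28,-10],70],
    [[7,0,0],[0,-28,-10],70]
  ]
}}

```text
time_s: 3.17
position: [230.1, -653.5, 521.7]
tcp_rot: [-0.003, -0.173, 0.985, -0.007]
contact_force: [-1.0, 0.5, -0.4]
gripper_width: 0.7
gripper_force: 0.0
```

```bash
cat > go.py <<'E'
# usage: go.py x y z yawdeg(of tool y) tilt(lean, tip toward tool -x) -> shift in tool axes and turn, total
from h import *; import sys
a=list(map(float,sys.argv[1:])); s=sensors.observe(); T=rot(s["tcp_rot"]); p=np.array(s["position"])
y=np.radians(a[3]); Y=np.array([np.cos(y),np.sin(y),0]); Z=np.array([0,0,-1.]); X=np.cross(Y,Z)
th=np.radians(a[4]); G=np.stack([X,Y,Z],1)@R.from_rotvec([0,-th,0]).as_matrix()
print(s["time_s"],"pos",p.round(1),"j",np.round(s["joints"],2),"F",np.round(s["contact_force"],1))
print("shift(tool, now)",(T.T@(np.array(a[:3])-p)).round(1),"turn",np.degrees(R.from_matrix(T.T@G).as_rotvec()).round(1),"shift in goal axes",(G.T@(np.array(a[:3])-p)).round(1)); print((T).round(3))
E
python3 go.py 437 -224 600 109.6 0
```

```text
3.1667 pos [ 230.1 -653.5  521.7] j [-0.95  0.37  0.68  0.01 -1.86 -0.27] F [-1.   0.5 -0.4]
shift(tool, now) [-340.1  332.4  -85.2] turn [-0.7 -0.4  0.3] shift in goal axes [-339.   335.2  -78.3]
[[-0.94  -0.34  -0.003]
 [-0.34   0.94  -0.015]
 [ 0.007 -0.013 -1.   ]]
```

Request:
{"fn": "jog_arm", "kwargs": {
  "rows": [
    [[0,0,0],[-27,26,-10],70],
    [[0,0,0],[-27,26,-10],70],
    [[0,0,0],[-27,26,-10],70],
    [[0,0,0],[-27,26,-10],70],
    [[0,0,0],[-27,26,-10],70],
    [[0,0,0],[-27,26,-10],70],
    [[0,0,0],[-27,26,-10],70],
    [[0,0,0],[-27,26,-10],70]
  ]
}}

```text
time_s: 3.83
position: [364.7, -381.9, 602.0]
tcp_rot: [-0.0, -0.172, 0.985, -0.005]
contact_force: [0.8, -0.7, -0.0]
gripper_width: 0.702
gripper_force: 0.0
```

```bash
python3 go.py 480 -70 600 44 0
```

```text
3.8333 pos [ 364.7 -381.9  602. ] j [-0.43  0.1   0.51  0.01 -1.97 -0.79] F [ 0.8 -0.7 -0. ]
shift(tool, now) [-214.1  254.4   -0.9] turn [-0.6  0.2 65.8] shift in goal axes [144.3 299.6   2. ]
[[-0.941 -0.339  0.002]
 [-0.339  0.941 -0.01 ]
 [ 0.002 -0.01  -1.   ]]
```

Request:
{"fn": "jog_arm", "kwargs": {
  "rows": [
    [[0,0,0],[-26,31,0],70],
    [[0,0,0],[-26,31,0],70],
    [[0,0,0],[-26,31,0],70],
    [[0,0,0],[-26,31,0],70],
    [[0,0,0],[-26,31,0],70],
    [[0,0,0],[-26,31,0],70],
    [[0,0,0],[-26,31,0],70],
    [[0,0,0],[-26,31,0],70]
  ]
}}

```text
time_s: 4.5
position: [479.2, -77.7, 601.8]
tcp_rot: [0.004, -0.172, 0.985, -0.004]
contact_force: [0.8, -0.2, 1.8]
gripper_width: 0.699
gripper_force: 0.0
```

Request:
{"fn": "jog_arm", "kwargs": {
  "rows": [
    [[0,0,7.1],[0,0,0],70],
    [[0,0,7.1],[0,0,0],70],
    [[0,0,7.1],[0,0,0],70],
    [[0,0,7.1],[0,0,0],70],
    [[0,0,7.1],[0,0,0],70],
    [[0,0,7.1],[0,0,0],70],
    [[0,0,7.1],[0,0,0],70],
    [[0,0,7.1],[0,0,0],70]
  ]
}}

```text
time_s: 5.17
position: [479.2, -79.7, 601.4]
tcp_rot: [0.005, 0.32, 0.947, -0.002]
contact_force: [0.3, -0.0, 0.9]
gripper_width: 0.703
gripper_force: 0.0
```

```bash
python3 go.py 484 -47 350 44 0
```

```text
5.1667 pos [479.2 -79.7 601.4] j [ 0.25  0.03  0.42  0.01 -1.96 -2.47] F [ 0.3 -0.   0.9]
shift(tool, now) [ 18.5  29.1 251.2] turn [-0.   0.6  8.7] shift in goal axes [ 20.2  26.1 251.4]
[[-0.795  0.606  0.007]
 [ 0.606  0.795 -0.007]
 [-0.01  -0.001 -1.   ]]
```

Request:
{"fn": "jog_arm", "kwargs": {
  "rows": [
    [[0,0,4.3],[10,14,0],70],
    [[0,0,4.3],[10,14,0],70],
    [[0,-5,0],[0,0,25],70],
    [[0,-5,0],[0,0,30],70],
    [[0,-5,0],[0,0,30],70],
    [[0,-5,0],[0,0,30],70],
    [[0,-5,0],[0,0,30],70],
    [[0,0,0],[0,0,0],70]
  ]
}}

```text
time_s: 5.83
position: [494.4, -67.8, 447.3]
tcp_rot: [0.196, 0.369, 0.904, -0.094]
contact_force: [-2.0, -1.4, -6.2]
gripper_width: 0.701
gripper_force: 0.0
```

```bash
python3 go.py 505 -66 250 44 25
```

```text
5.8333 pos [494.4 -67.8 447.3] j [ 0.59 -0.2  -0.38  0.44 -1.35 -3.02] F [-2.  -1.4 -6.2]
shift(tool, now) [ 77.7  13.5 181.2] turn [-0.7  0.   1.7] shift in goal axes [ 77.9   8.8 181.4]
[[-0.651  0.704  0.285]
 [ 0.63   0.71  -0.314]
 [-0.423 -0.025 -0.906]]
```

Request:
{"fn": "jog_arm", "kwargs": {
  "rows": [
    [[0,0,-7.1],[0,0,-4],70],
    [[0,0,-7.1],[0,0,-4],70],
    [[0,0,-7.1],[0,0,-4],70],
    [[0,0,-7.1],[0,0,0],70],
    [[0,0,-7.1],[0,0,0],70],
    [[0,0,-7.1],[0,0,0],70],
    [[0,0,-7.1],[0,0,0],70],
    [[0,0,-7.1],[0,0,0],70]
  ]
}}

```text
time_s: 6.5
position: [499.0, -59.9, 475.9]
tcp_rot: [0.138, -0.1, 0.971, -0.168]
contact_force: [-0.7, -0.5, -0.1]
gripper_width: 0.702
gripper_force: 0.0
```

Request:
{"fn": "jog_arm", "kwargs": {
  "rows": [
    [[0,0,-7.1],[0,0,0],70],
    [[0,0,-7.1],[0,0,0],70],
    [[0,0,-7.1],[0,0,0],70],
    [[0,0,-7.1],[0,0,0],70],
    [[0,0,-7.1],[0,0,0],70],
    [[0,0,-7.1],[0,0,0],70],
    [[0,0,-7.1],[0,0,0],70],
    [[0,0,-7.1],[0,0,0],70]
  ]
}}

```text
time_s: 7.17
position: [499.0, -59.9, 475.9]
tcp_rot: [0.042, -0.55, 0.806, -0.214]
contact_force: [0.1, -0.2, -0.2]
gripper_width: 0.698
gripper_force: 0.0
```

Request:
{"fn": "jog_arm", "kwargs": {
  "rows": [
    [[0,0,-7.1],[0,0,0],70],
    [[0,0,-7.1],[0,0,0],70],
    [[0,0,-7.1],[0,0,0],70],
    [[0,0,-7.1],[0,0,0],70],
    [[0,0,-7.1],[0,0,0],70],
    [[0,0,-7.1],[0,0,0],70],
    [[0,0,-7.1],[0,0,0],70],
    [[0,0,-7.1],[0,0,0],70]
  ]
}}

```text
time_s: 7.83
position: [499.0, -60.0, 475.9]
tcp_rot: [0.065, 0.867, -0.448, 0.208]
contact_force: [0.1, 1.2, -0.1]
gripper_width: 0.699
gripper_force: 0.0
```

```bash
python3 go.py 505 -66 250 224 -25
```

```text
7.8333 pos [499.  -60.  475.9] j [ 0.6  -0.2  -0.31  0.44 -1.39 -0.05] F [ 0.1  1.2 -0.1]
shift(tool, now) [-86.9  15.2 208.1] turn [-0.6 -0.1 -8.7] shift in goal axes [-8.780e+01 -1.000e-01  2.083e+02]
[[ 0.513 -0.803  0.302]
 [-0.749 -0.591 -0.299]
 [ 0.419 -0.073 -0.905]]
```

Request:
{"fn": "jog_arm", "kwargs": {
  "rows": [
    [[0,0,-4.3],[0,0,0],70],
    [[0,0,-4.3],[0,0,0],70],
    [[0,0,0],[-15,0,35],70],
    [[0,0,0],[-15,0,35],70],
    [[0,0,0],[-15,0,35],70],
    [[0,0,0],[-15,0,35],70],
    [[0,0,0],[-15,0,35],70],
    [[0,0,0],[-13,0,33],70]
  ]
}}

```text
time_s: 8.5
position: [506.3, -62.5, 247.7]
tcp_rot: [0.079, 0.898, -0.383, 0.202]
contact_force: [0.5, -0.1, 0.8]
gripper_width: 0.7
gripper_force: 0.0
```

```bash
cat > look.py <<'E'
from h import *; import sys
def fit(c,d,P,lab,zlo,zhi):
    for r in optics.trace(c,lab)[:1]:
        m=cv2.erode(r["region"].astype(np.uint8),np.ones((3,3)))>0; q=P[m&(d>0)]; q=q[(q[:,2]>zlo)&(q[:,2]<zhi)]
        if len(q)<50: print(c,lab,"few"); continue
        b=(q[:,:2]-np.array([489.2,-16.5])); cc=q.mean(0); V=np.linalg.svd(q-cc,full_matrices=False)[2]
        ce=cv2.minEnclosingCircle(q[:,:2].astype(np.float32)); print(c,lab,round(r["confidence"],2),"circle",np.round(ce[0],1),round(ce[1],1),"rect",[np.round(e,1) for e in cv2.minAreaRect(q[:,:2].astype(np.float32))],"n",V[2].round(3),"z",np.percentile(q[:,2],[2,50,98]).round(1))
for c in sys.argv[2:]:
    im,d=optics.get_image(c); P=cloud(c,d); fit(c,d,P,"chuck_ring",5,45); fit(c,d,P,"parking_base",4,12)
    for l,z in (("chuck_ring",10),("parking_base",0),("pin_top",18)):
        for r in optics.landmark_of(c,l)[:1]: print(c,l,round(r["confidence"],2),at_z(c,r["pixel"],z).round(1),r["pixel"])
save(sys.argv[1],im); print(sensors.observe()["time_s"])
E
python3 go.py 505 -66 250 224 -25; python3 look.py w3 top wrist
```

```text
8.5 pos [506.3 -62.5 247.7] j [ 0.55 -0.11 -0.78  0.57 -0.87 -0.15] F [ 0.5 -0.1  0.8]
shift(tool, now) [ 2.5  3.3 -1.5] turn [-0.6 -0.  -0.3] shift in goal axes [ 2.5  3.4 -1.4]
[[ 0.625 -0.72   0.302]
 [-0.656 -0.694 -0.297]
 [ 0.423 -0.013 -0.906]]
top parking_base few
wrist chuck_ring 0.75 circle [483.3 -41.9] 33.3 rect [array([480.6, -44. ]), array([56.2, 64.9]), np.float64(29.1)] n [-0.022 -0.185  0.983] z [16.  23.5 27.8]
wrist parking_base 0.91 circle [489.  -34.9] 61.5 rect [array([484.7, -31.1]), array([112.6,  75.4]), np.float64(75.1)] n [ 0.001 -0.004  1.   ] z [5.9 7.8 9.5]
wrist chuck_ring 0.72 [482.4 -43.9  10. ] [318.3, 336.3]
wrist parking_base 0.62 [486.5 -17.6   0. ] [296.9, 352.1]
wrist pin_top 0.69 [485.2 -19.6  18. ] [297.8, 353.3]
9.1
```

View pics/w3.png

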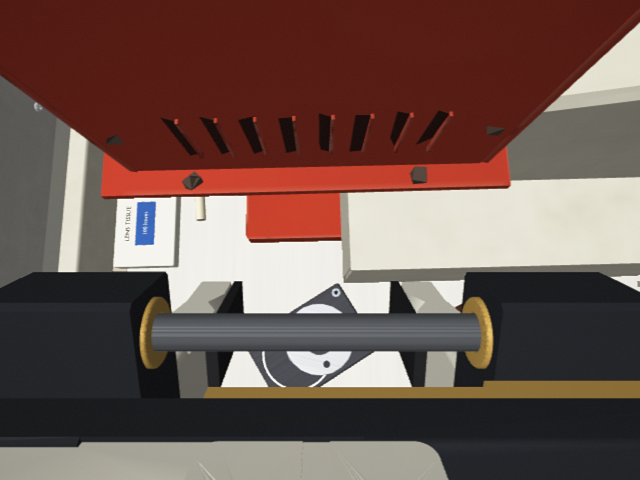

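The wrist view shows the ring between the fingers around (318,336), with the beam edge at row 280 ahead. Next is a straight descent behind the low rim.

Request:
{"fn": "jog_arm", "kwargs": {
  "rows": [
    [[0,0,-0.3],[-13,3,28],70],
    [[0,0,0],[-13,0,28],70],
    [[0,0,0],[-13,0,28],70],
    [[0,0,0],[-13,0,28],70],
    [[0,0,0],[-13,0,28],70],
    [[0,0,0],[-13,0,28],70],
    [[0,0,0],[0,0,0],70]
  ]
}}

```text
time_s: 9.68
position: [520.7, -59.8, 81.9]
tcp_rot: [0.089, 0.901, -0.388, 0.175]
contact_force: [-0.3, -0.2, 0.2]
gripper_width: 0.698
gripper_force: 0.0
```

```bash
python3 go.py 505.9 -67.2 15.5 224 -25
```

```text
9.6833 pos [520.7 -59.8  81.9] j [ 0.38  0.15 -1.02  0.96 -0.46 -0.5 ] F [-0.3 -0.2  0.2]
shift(tool, now) [-30.   14.3  59.8] turn [ 1.6  2.4 -0.2] shift in goal axes [-32.5  15.8  58. ]
[[ 0.638 -0.73   0.246]
 [-0.667 -0.683 -0.296]
 [ 0.384  0.024 -0.923]]
```

The third joint hit its range limit, because leaning toward the robot folds the arm too far. I'll fit a simple kinematic model to find a reachable lean.

```bash
cat > kin.py <<'E'
from h import *
from scipy.optimize import least_squares
D=[([-0.941,.359,.012,0,-1.224,-.288],[226.2,-635.9,226.6]),
([-.94086,.32155,.49972,0,-1.74830,-.28807],[225.9,-635.5,473.7]),
([-1.02032,.50501,.83227,-.57881,-2.82646,-.67203],[155.8,-438.2,566.6]),
([-.95,.37,.68,.01,-1.86,-.27],[230.1,-653.5,521.7]),([-.43,.10,.51,.01,-1.97,-.79],[364.7,-381.9,602]),
([.25,.03,.42,.01,-1.96,-2.47],[479.2,-79.7,601.4]),([.59,-.2,-.38,.44,-1.35,-3.02],[494.4,-67.8,447.3]),
([.60,-.2,-.31,.44,-1.39,-.05],[499,-60,475.9]),([.55,-.11,-.78,.57,-.87,-.15],[506.3,-62.5,247.7]),
([.38,.15,-1.02,.96,-.46,-.5],[520.7,-59.8,81.9])]
Ry=lambda a:R.from_euler('y',a).as_matrix(); Rx=lambda a:R.from_euler('x',a).as_matrix(); Rz=lambda a:R.from_euler('z',a).as_matrix()
def fk(j,k):
    off,a1,L2,a3,L3,d6,z1=k
    A=Rz(j[0]+off); p=A@[a1,0,z1]; A=A@Ry(j[1]); p=p+A@[0,0,L2]; A=A@Ry(-j[2]); p=p+A@[L3,0,a3]
    A=A@Rx(j[3])@Ry(-j[4]); p=p+A@[d6,0,0]; A=A@Rx(j[5])   # tool z = A x
    return p,A
r=least_squares(lambda k:np.concatenate([(fk(j,k)[0]-p)*(1 if n<3 else .3) for n,(j,p) in enumerate(D)]),[-.29,0,400,0,400,300,200])
k=r.x
if __name__=="__main__":
    print(k.round(3)); 
    for j,p in D: print((fk(j,k)[0]-p).round(1),end="")
    s=sensors.observe(); p,A=fk(s["joints"],k); T=rot(s["tcp_rot"]); print("\nnow",p-np.array(s["position"]),"\n",(A.T@T).round(3))
E
python3 kin.py
```

```text
[-3.02000e-01  1.59881e+02  2.93281e+02  1.15025e+02  3.93255e+02
  1.45716e+02  1.58442e+02]
[-9.9 -0.1 35.1][-26.4  49.2   0.2][-52.3 -70.1   3.5][-38.1  76.2  -6. ][ 12.3  45.  -35.2][  9.   55.7 -39.6][-15.4 272.9 -90.9][-22.8 270.2 -90.6][-14.3 249.1 -83.6][-46.5 150.  -85.4]
now [-44.38000507 150.64373805 -83.01693299] 
 [[-0.547 -0.344  0.763]
 [-0.263 -0.794 -0.547]
 [ 0.794 -0.5    0.344]]
```

```bash
sed -i 's/Rx(j\[3\])@Ry(-j\[4\])/Rx(-j[3])@Ry(-j[4])/; s/A=A@Rx(j\[5\])/A=A@Rx(-j[5])/' kin.py; python3 kin.py
```

```text
[-3.03000e-01  1.63140e+02  4.90335e+02  5.38320e+01  3.58135e+02
  3.08283e+02  1.74380e+02]
[ -4.6 -18.   27.4][-13.6   9.3 -25.9][10.1 -5.  33. ][-23.1  14.7 -37.9][ 21.6  30.2 -55.9][  8.8  50.9 -59.2][-30.9  71.  -83.4][-28.4  68.9 -85.6][-33.   50.7 -45.1][-52.2 -16.5 -16.4]
now [-50.02501808 -17.10970897 -14.25651301] 
 [[-0.023  0.114  0.993]
 [-0.961 -0.276  0.009]
 [ 0.275 -0.954  0.116]]
```

```bash
sed -i 's/off,a1,L2,a3,L3,d6,z1=k/off,a1,L2,a3,L3,d6,z1,b,c,e=k/; s/p=p+A@\[L3,0,a3\]/p=p+A@[L3,b,a3]/; s/p=p+A@\[d6,0,0\]/p=p+A@[d6,c,e]/; s/\[-.29,0,400,0,400,300,200\]/[0,0,400,0,400,300,200,-190,0,0]/' kin.py; python3 kin.py; sed -e 's/Rx(-j\[3\])/Rx(j[3])/' kin.py > kin2.py; python3 kin2.py
```

```text
[-1.00000e-03  2.03700e+00  6.04571e+02 -5.11000e-01  4.61991e+02
  3.79838e+02  1.98110e+02  2.06100e+00 -1.93312e+02 -1.43200e+00]
[0.  0.1 0.1][ 0.1  0.1 -0.5][ 0. -0.  0.][-1.3 -2.3  2.6][-2.4  1.1  3.3][ 0.9  1.  -1.9][-1.7 -0.8 -3.7][ 1.7 -0.2  1.8][1.8 0.8 2.2][-0.8  0.1 -0.6]
now [ 1.80671339 -0.16909947  2.6520298 ] 
 [[-0.     0.     1.   ]
 [-1.    -0.001 -0.   ]
 [ 0.001 -1.     0.   ]]
[   1.821 -545.612  202.192  -33.169  463.873  119.535  334.508 -854.69
  322.759 -307.133]
[-43.3  22.1 -11.2][-23.5  45.2 -17.5][ 19.4 -20.5  30.3][-33.2  61.6 -11.6][  88.5 -100.6  -31.7][182.5 -21.3 -35.9][133.8 155.5  -9.8][131.3 157.7 -15.1][71.9 96.2 17.2][-16.5  48.7  69.1]
now [-17.24652406  49.68514721  71.79377587] 
 [[-0.508  0.326  0.797]
 [-0.836  0.036 -0.548]
 [-0.208 -0.945  0.254]]
```

The kinematic model now fits within about 3 mm. I'll scan reachable leans at push height.

```bash
cat > ik.py <<'E'
from kin import *
lo=np.array([-3.07,-1.43,-1.02,-3.03,-3.05,-3.03])+.03; hi=np.array([3.07,2.12,1.25,1.67,0,3.03])-.03
t=np.array([.719,.695,0]); n=np.array([.695,-.719,0]); C=np.array([483,-43.5,0])
B=np.array([[0,0,1],[-1,0,0],[0,-1,0]]).astype(float)
def goal(th,yaw=0,flip=1):  # lean th deg: tip toward +n, y along -t
    y=-flip*(R.from_euler('z',yaw,degrees=True).apply(t)); Z=np.array([0,0,-1.]); X=np.cross(y,Z)
    return np.stack([X,y,Z],1)@R.from_euler('y',-flip*-1*-th,degrees=True).as_matrix() if 0 else np.stack([X,y,Z],1)@R.from_euler('y',flip*th,degrees=True).as_matrix()
def ik(P,G,seeds):
    best=None
    for s in seeds:
        f=lambda q:np.concatenate([(fk(q,k)[0]-P)/10,((fk(q,k)[1]@B)-G).ravel()*10])
        r=least_squares(f,np.clip(s,lo,hi),bounds=(lo,hi),max_nfev=200)
        if best is None or r.cost<best.cost: best=r
    return best
if __name__=="__main__":
    rng=np.random.default_rng(0); cur=np.array([.38,.15,-1.0,.96,-.46,-.5])
    for flip in (1,-1):
      for th in (0,10,15,20,25):
        for nn,tt,z in ((33,0,15.5),(10,24,15.5)):
            b=ik(C+nn*n+tt*t+[0,0,z],goal(th,0,flip),[cur]); b2=ik(C+nn*n+tt*t+[0,0,z],goal(th,0,flip),rng.uniform(lo,hi,(12,6)))
            print(flip,th,nn,"|",round(b.cost,3),b.x.round(2),"|",round(b2.cost,3),b2.x.round(2))
    print(goal(25)[:,2])
E
timeout 500 python3 ik.py
```

```text
1 0 33 | 0.0 [ 0.25  0.34 -0.6   0.   -0.63  0.52] | 0.0 [ 0.25  0.34 -0.6  -0.   -0.63  0.52]
1 0 10 | 0.0 [ 0.32  0.34 -0.61 -0.   -0.63  0.45] | 0.0 [ 0.32  0.34 -0.61 -0.   -0.63  0.45]
1 10 33 | 0.0 [ 0.34  0.28 -0.88  0.45 -0.37  0.01] | 0.0 [ 0.34  0.28 -0.88  0.45 -0.37  0.01]
1 10 10 | 0.0 [ 0.41  0.28 -0.88  0.45 -0.39 -0.06] | 0.0 [ 0.41  0.28 -0.88  0.45 -0.39 -0.06]
1 15 33 | 0.117 [ 0.31  0.26 -0.99  0.76 -0.31 -0.27] | 0.117 [ 0.31  0.26 -0.99  0.76 -0.31 -0.27]
1 15 10 | 0.08 [ 0.39  0.26 -0.99  0.76 -0.33 -0.35] | 0.08 [ 0.39  0.26 -0.99  0.76 -0.33 -0.35]
1 20 33 | 1.167 [ 0.33  0.27 -0.99  0.82 -0.36 -0.35] | 1.167 [ 0.33  0.27 -0.99  0.82 -0.36 -0.35]
1 20 10 | 0.965 [ 0.41  0.27 -0.99  0.82 -0.38 -0.43] | 0.965 [ 0.41  0.27 -0.99  0.82 -0.38 -0.43]
1 25 33 | 3.161 [ 0.36  0.28 -0.99  0.87 -0.41 -0.44] | 1.537 [-0.53  0.23 -0.92 -3.   -0.03 -1.96]
1 25 10 | 2.674 [ 0.44  0.29 -0.99  0.88 -0.44 -0.53] | 2.255 [-0.47  0.22 -0.92 -3.   -0.03 -2.02]
-1 0 33 | 0.0 [ 0.25  0.34 -0.6   0.   -0.63 -2.63] | 0.0 [ 0.25  0.34 -0.6  -0.   -0.63 -2.63]
-1 0 10 | 0.0 [ 0.32  0.
[... 216 characters left out ...]
0.45 -3.  ] | 0.032 [ 0.41  0.27 -0.92  0.53 -0.36  3.  ]
-1 15 33 | 1.283 [ 0.33  0.28 -0.84  0.35 -0.39 -3.  ] | 0.117 [ 0.31  0.26 -0.99  0.76 -0.31  2.87]
-1 15 10 | 1.745 [ 0.4   0.28 -0.81  0.3  -0.43 -3.  ] | 0.08 [ 0.39  0.26 -0.99  0.76 -0.33  2.79]
-1 20 33 | 3.851 [ 0.33  0.27 -0.86  0.38 -0.38 -3.  ] | 1.167 [ 0.33  0.27 -0.99  0.82 -0.36  2.79]
-1 20 10 | 4.603 [ 0.39  0.28 -0.83  0.32 -0.41 -3.  ] | 0.965 [ 0.41  0.27 -0.99  0.82 -0.38  2.71]
-1 25 33 | 7.789 [ 0.33  0.26 -0.87  0.4  -0.36 -3.  ] | 1.537 [-0.53  0.23 -0.92 -3.   -0.03  1.18]
-1 25 10 | 8.812 [ 0.39  0.27 -0.84  0.34 -0.39 -3.  ] | 2.255 [-0.47  0.22 -0.92 -3.   -0.03  1.13]
[ 0.29371969 -0.30386253 -0.90630779]
```

```bash
cat > p.py <<'E'
from ik import *
for th in (11,12,13):
    cur=np.array([.38,.2,-.95,.7,-.4,2.7])
    for nn,tt,z in ((21,0,250),(21,0,180),(21,0,100),(21,0,13.5),(5,32,13.5)):
        b=ik(C+nn*n+tt*t+[0,0,z],goal(th,0,-1),[cur]); cur=b.x; print(th,nn,z,round(b.cost,3),b.x.round(2))
E
python3 p.py; python3 go.py 497 -59 250 44 12
```

```text
11 21 250 3.976 [ 0.55 -0.09 -0.7   0.44 -0.94  3.  ]
11 21 180 2.314 [ 0.51 -0.02 -0.8   0.47 -0.76  3.  ]
11 21 100 0.78 [ 0.44  0.1  -0.9   0.52 -0.54  3.  ]
11 21 13.5 0.001 [ 0.35  0.26 -0.96  0.59 -0.33  3.  ]
11 5 13.5 0.0 [ 0.43  0.28 -0.91  0.53 -0.36  2.98]
12 21 250 3.411 [ 0.55 -0.1  -0.71  0.45 -0.94  3.  ]
12 21 180 1.868 [ 0.51 -0.02 -0.81  0.48 -0.76  3.  ]
12 21 100 0.519 [ 0.44  0.1  -0.9   0.52 -0.54  3.  ]
12 21 13.5 0.0 [ 0.34  0.25 -0.99  0.68 -0.31  2.92]
12 5 13.5 0.0 [ 0.42  0.27 -0.95  0.63 -0.34  2.9 ]
13 21 250 2.888 [ 0.55 -0.1  -0.71  0.46 -0.93  3.  ]
13 21 180 1.469 [ 0.51 -0.02 -0.81  0.48 -0.76  3.  ]
13 21 100 0.311 [ 0.44  0.1  -0.9   0.53 -0.54  3.  ]
13 21 13.5 0.021 [ 0.34  0.26 -0.99  0.7  -0.31  2.9 ]
13 5 13.5 0.0 [ 0.4   0.27 -0.98  0.74 -0.32  2.8 ]
9.6833 pos [520.7 -59.8  81.9] j [ 0.38  0.15 -1.02  0.96 -0.46 -0.5 ] F [-0.3 -0.2  0.2]
shift(tool, now) [  49.    20.9 -161.3] turn [-16.6  -2.5 178.8] shift in goal axes [ -18.3  -16.5 -168. ]
[[ 0.638 -0.73   0.246]
 [-0.667 -0.683 -0.296]
 [ 0.384  0.024 -0.923]]
```

```bash
cat > p.py <<'E'
from ik import *
for yw in (-8,-14):
  for th in (11,13):
    cur=np.array([.38,.2,-.95,.7,-.4,2.7])
    for nn,tt,z in ((21,0,250),(21,0,180),(21,0,100),(21,0,13.5),(5,32,13.5)):
        b=ik(C+nn*n+tt*t+[0,0,z],goal(th,yw,-1),[cur]); cur=b.x; print(yw,th,nn,z,round(b.cost,3),b.x.round(2))
E
python3 p.py; python3 go.py 497.6 -58.6 250 34 12
```

```text
-8 11 21 250 1.683 [ 0.51 -0.06 -0.62  0.36 -1.    3.  ]
-8 11 21 180 0.843 [ 0.48  0.01 -0.72  0.37 -0.83  3.  ]
-8 11 21 100 0.18 [ 0.44  0.13 -0.81  0.39 -0.62  3.  ]
-8 11 21 13.5 0.0 [ 0.37  0.27 -0.92  0.53 -0.37  2.9 ]
-8 11 5 13.5 0.0 [ 0.44  0.29 -0.88  0.5  -0.4   2.87]
-8 13 21 250 1.015 [ 0.52 -0.06 -0.63  0.37 -1.    3.  ]
-8 13 21 180 0.377 [ 0.48  0.01 -0.73  0.38 -0.83  3.  ]
-8 13 21 100 0.011 [ 0.44  0.12 -0.82  0.41 -0.62  3.  ]
-8 13 21 13.5 0.0 [ 0.35  0.26 -0.99  0.71 -0.34  2.74]
-8 13 5 13.5 0.0 [ 0.43  0.28 -0.94  0.65 -0.37  2.72]
-14 11 21 250 0.568 [ 0.48 -0.03 -0.56  0.29 -1.05  3.  ]
-14 11 21 180 0.194 [ 0.45  0.04 -0.66  0.3  -0.88  3.  ]
-14 11 21 100 0.002 [ 0.42  0.15 -0.75  0.31 -0.68  3.  ]
-14 11 21 13.5 0.0 [ 0.38  0.28 -0.9   0.5  -0.41  2.82]
-14 11 5 13.5 0.0 [ 0.45  0.3  -0.86  0.47 -0.44  2.79]
-14 13 21 250 0.22 [ 0.48 -0.03 -0.57  0.31 -1.04  3.  ]
-14 13 21 180 0.02 [ 0.46  0.04 -0.66  0.31 -0.88  3.  ]
-14 13 21 100 0.0 [ 0.44  0.14 -0.79  0.37 -0.66  2.93]
-14 13 21 13.5 0.0 [ 0.38  0.27 -0.96  0.65 -0.38  2.68]
-14 13 5 13.5 0.0 [ 0.45  0.29 -0.91  0.59 -0.41  2.66]
9.6833 pos [520.7 -59.8  81.9] j [ 0.38  0.15 -1.02  0.96 -0.46 -0.5 ] F [-0.3 -0.2  0.2]
shift(tool, now) [  49.1   20.2 -161.2] turn [  16.    -2.1 -170.1] shift in goal axes [ -21.3  -18.5 -167.4]
[[ 0.638 -0.73   0.246]
 [-0.667 -0.683 -0.296]
 [ 0.384  0.024 -0.923]]
```

```bash
python3 - <<'E'
from ik import *
P=np.load("cloud.npy"); im,d=optics.get_image("wrist"); Pw=cloud("wrist",d)[d>0]
for Q,nm in((P,"old"),):
    a=(Q-C)@t; b=(Q-C)@n
    for zl,zh in((30,70),(70,120),(120,165),(165,185),(185,230),(230,300),(300,440)):
        m=(Q[:,2]>zl)&(Q[:,2]<zh)&(b>0)&(b<110)
        print(zl,zh,[(lo,int(np.percentile(b[w],2)),w.sum()) for lo in range(-160,140,20) if (w:=m&(a>=lo)&(a<lo+20)).sum()>8])
    m=(Q[:,2]>60)&(Q[:,2]<180)&(b>40)&(b<150)&(a>-60)&(a<40); print("beam end t",np.percentile(a[m],[90,98,99.5]).round(1),"top",np.percentile(Q[m,2],[90,98]).round(1))
E
cat > p.py <<'E'
from ik import *
for th in (0,6,13):
    cur=np.array([.34,.27,-.95,.6,-.35,-.15])
    for nn,tt,z in ((21,2,13.5),(21,2,60),(21,2,150)):
        b=ik(C+nn*n+tt*t+[0,0,z],goal(th,0,1),[cur]); cur=b.x; print(th,nn,z,round(b.cost,3),b.x.round(2))
E
python3 p.py
```

```text
30 70 [(-160, 0, np.int64(578)), (-140, 1, np.int64(381)), (-120, 51, np.int64(108)), (-100, 51, np.int64(111)), (-80, 50, np.int64(118)), (-60, 50, np.int64(117)), (-40, 50, np.int64(267)), (-20, 83, np.int64(321)), (0, 92, np.int64(313)), (20, 92, np.int64(327)), (40, 92, np.int64(325)), (60, 92, np.int64(170))]
70 120 [(-160, 51, np.int64(340)), (-140, 51, np.int64(346)), (-120, 51, np.int64(347)), (-100, 50, np.int64(358)), (-80, 50, np.int64(344)), (-60, 49, np.int64(365)), (-40, 49, np.int64(699)), (-20, 54, np.int64(80))]
120 165 [(-160, 51, np.int64(346)), (-140, 51, np.int64(348)), (-120, 51, np.int64(358)), (-100, 50, np.int64(361)), (-80, 50, np.int64(368)), (-60, 50, np.int64(365)), (-40, 50, np.int64(683)), (-20, 61, np.int64(61))]
165 185 [(-160, 52, np.int64(935)), (-140, 52, np.int64(932)), (-120, 51, np.int64(944)), (-100, 51, np.int64(918)), (-80, 51, np.int64(876)), (-60, 51, np.int64(880)), (-40, 50, np.int64(922)), (-20, 52, np.int64(114)), (0, 101, np.int64(24)), (20, 100, np.int64(27)), (40, 100, np.int64(25)), (60, 99, np.int64(22)), (80, 100, np.int64(24))]
1
[... 758 characters left out ...]
39)), (-40, 81, np.int64(2423)), (-20, 81, np.int64(2453)), (0, 80, np.int64(2495)), (20, 80, np.int64(2543)), (40, 80, np.int64(2622)), (60, 79, np.int64(2635)), (80, 106, np.int64(73))]
beam end t [-19.9 -19.  -18.5] top [176.6 177.8]
0 21 13.5 0.0 [ 0.28  0.33 -0.62 -0.   -0.62  0.49]
0 21 60 0.0 [ 0.28  0.26 -0.58 -0.   -0.74  0.49]
0 21 150 0.0 [ 0.28  0.14 -0.47 -0.   -0.96  0.49]
6 21 13.5 0.0 [ 0.35  0.29 -0.77  0.21 -0.47  0.23]
6 21 60 0.0 [ 0.35  0.22 -0.71  0.17 -0.61  0.28]
6 21 150 0.0 [ 0.35  0.1  -0.59  0.13 -0.85  0.33]
13 21 13.5 0.016 [ 0.34  0.26 -0.99  0.7  -0.31 -0.25]
13 21 60 0.0 [ 0.4   0.18 -0.9   0.49 -0.46 -0.07]
13 21 150 0.0 [ 0.44  0.05 -0.73  0.32 -0.74  0.1 ]
```

The beam ends about 19 mm to the -t side of the ring, so a 12° lean with fully open fingers straddling the ring is clear of everything.

```bash
python3 go.py 499.8 -55.1 60 224 -12
```

```text
9.7333 pos [520.  -60.6  83.1] j [ 0.38  0.14 -1.02  0.96 -0.47 -0.5 ] F [-1.2 -0.7 -0.1]
shift(tool, now) [-25.4  10.5  14.7] turn [  1.6 -10.7  -0.5] shift in goal axes [-22.4  10.7  18.9]
[[ 0.637 -0.73   0.247]
 [-0.668 -0.683 -0.297]
 [ 0.385  0.024 -0.922]]
```

Request:
{"fn": "jog_arm", "kwargs": {
  "rows": [
    [[0.5,-3.6,-0.2],[-8,3.5,5],100],
    [[0.5,-3.6,-0.2],[-8,3.5,5],100],
    [[0.6,-3.5,-0.1],[-8,3.5,5],100],
    [[0,0,0],[0,0,0],100],
    [[0,0,0],[0,0,0],100]
  ]
}}

```text
time_s: 10.15
position: [501.4, -54.1, 64.3]
tcp_rot: [0.039, 0.915, -0.389, 0.099]
contact_force: [0.4, 2.1, 0.9]
gripper_width: 0.98
gripper_force: 0.0
```

```bash
python3 go.py 499.8 -55.1 13.5 224 -12
```

```text
10.15 pos [501.4 -54.1  64.3] j [ 0.41  0.17 -0.86  0.43 -0.49 -0.01] F [0.4 2.1 0.9]
shift(tool, now) [-11.2   2.1  49.5] turn [-0.3 -0.2 -0. ] shift in goal axes [-11.    1.8  49.6]
[[ 0.679 -0.719  0.151]
 [-0.703 -0.695 -0.149]
 [ 0.212 -0.005 -0.977]]
```

Request:
{"fn": "jog_arm", "kwargs": {
  "rows": [
    [[0,0,0],[-2.8,0.5,12.3],100],
    [[0,0,0],[-2.8,0.5,12.3],100],
    [[0,0,0],[-2.8,0.5,12.3],100],
    [[0,0,0],[-2.8,0.5,12.3],100],
    [[0,0,0],[0,0,0],100]
  ]
}}

```text
time_s: 10.57
position: [496.6, -55.4, 11.1]
tcp_rot: [0.041, 0.916, -0.387, 0.097]
contact_force: [-0.5, -0.1, 0.9]
gripper_width: 0.994
gripper_force: 0.0
```

```bash
python3 go.py 499.8 -55.1 13.5 224 -12;  python3 look.py w4 top wrist
```

```text
10.5667 pos [496.6 -55.4  11.1] j [ 0.35  0.26 -0.99  0.69 -0.3  -0.23] F [-0.5 -0.1  0.9]
shift(tool, now) [ 2.5 -2.5 -1.9] turn [-0.  -0.1  0.2] shift in goal axes [ 2.5 -2.5 -1.9]
[[ 0.681 -0.717  0.146]
 [-0.701 -0.697 -0.15 ]
 [ 0.209  0.    -0.978]]
wrist chuck_ring 0.58 circle [484.3 -43.5] 32.9 rect [array([490.2, -48.8]), array([65.1, 48.7]), np.float64(45.8)] n [ 0.026  0.181 -0.983] z [15.8 20.  27.4]
wrist parking_base 0.6 circle [487.2 -36.5] 61.2 rect [array([485.7, -32.1]), array([112.4,  76.2]), np.float64(74.8)] n [ 0.005 -0.006  1.   ] z [6.5 8.  9.5]
11.1667
```

View pics/w4.png

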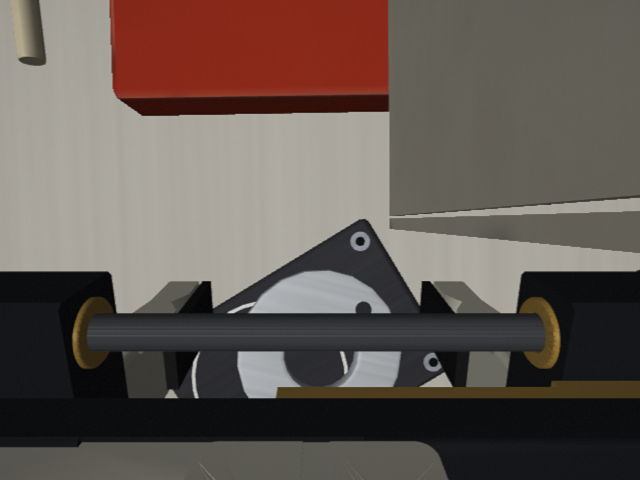

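The wrist view shows the ring between the open fingers, with the left finger (image right, around 430-465) just behind its low rim and the beam corner clear at (390,215). I'll raise slightly, then push toward the pin.

Request:
{"fn": "jog_arm", "kwargs": {
  "rows": [
    [[0,0,0],[2.5,0,-2],100],
    [[0,0,0],[0,-3,0],100],
    [[0,0,0],[0,-3,0],100],
    [[0,0,0],[-1.3,-2.1,-0.3],100],
    [[0,0,0],[-1.3,-2.1,-0.3],100],
    [[0,0,0],[-1.3,-2.1,-0.3],100],
    [[0,0,0],[-1.3,-2.1,-0.3],100],
    [[0,0,0],[0,0,0],100]
  ]
}}

```text
time_s: 11.83
position: [506.2, -42.7, 14.9]
tcp_rot: [0.04, 0.916, -0.388, 0.097]
contact_force: [-0.2, -0.5, -0.4]
gripper_width: 1.001
gripper_force: 0.4
```

```bash
python3 look.py w5 wrist; python3 go.py 499.8 -55.1 13.5 224 -12
```

```text
wrist chuck_ring 0.56 circle [486.1 -39.7] 33.2 rect [array([491.3, -44.8]), array([64.8, 48.9]), np.float64(42.2)] n [ 0.034  0.193 -0.981] z [16.1 20.8 28.3]
wrist parking_base 0.68 circle [495.8 -36.3] 59.4 rect [array([485.6, -31.8]), array([112.1,  76.3]), np.float64(75.2)] n [ 0.008 -0.004  1.   ] z [6.4 8.1 9.5]
wrist parking_base 0.69 [490.5 -15.4   0. ] [297.6, 360.5]
12.1333
12.1333 pos [506.4 -43.   15. ] j [ 0.38  0.26 -0.95  0.63 -0.33 -0.21] F [ 0.1 -0.4 -0.4]
shift(tool, now) [ 3.8 13.1  2.3] turn [-0.2 -0.1  0. ] shift in goal axes [ 3.8 13.1  2.3]
[[ 0.679 -0.719  0.147]
 [-0.703 -0.695 -0.148]
 [ 0.209 -0.003 -0.978]]
```

Request:
{"fn": "jog_arm", "kwargs": {
  "rows": [
    [[0,0,0],[-1.5,-2.5,-0.2],100],
    [[0,0,0],[-1.5,-2.5,-0.2],100],
    [[0,0,0],[-1.5,-2.5,-0.2],100],
    [[0,0,0],[-1.5,-2.5,-0.2],100],
    [[0,0,0],[-1.5,-2.5,-0.2],100],
    [[0,0,0],[0,0,0],100]
  ]
}}

```text
time_s: 12.63
position: [510.7, -28.0, 14.5]
tcp_rot: [0.039, 0.916, -0.388, 0.098]
contact_force: [-0.6, -0.3, -0.1]
gripper_width: 1.0
gripper_force: 0.0
```

```bash
python3 look.py w6 wrist
```

```text
wrist chuck_ring 0.68 circle [491.9 -24.6] 33.4 rect [array([495.9, -29.4]), array([64.7, 54.1]), np.float64(42.9)] n [-0.     0.003  1.   ] z [14.1 16.  17.3]
wrist parking_base 0.89 circle [492.3 -36.5] 60.0 rect [array([485.2, -31.9]), array([112. ,  76.9]), np.float64(75.3)] n [ 0.006 -0.001  1.   ] z [6.4 8.  9.5]
wrist chuck_ring 0.75 [486.7 -15.6  10. ] [332.2, 357.5]
wrist parking_base 0.97 [488.7 -17.1   0. ] [330.3, 345.1]
wrist pin_top 0.67 [488.7 -17.5  18. ] [332.1, 357.7]
12.9333
```

The ring now reads flat, with its normal vertical and its top at z=16. I'll back off and lift to check how well it is centred.

Request:
{"fn": "jog_arm", "kwargs": {
  "rows": [
    [[0,0,0],[1.5,3,0],100],
    [[0,0,0],[1.5,3,0],100],
    [[0,0,0],[6,0,-28],100],
    [[0,0,0],[7,0,-35],100],
    [[0,0,0],[7,0,-35],100],
    [[0,0,0],[7,0,-35],100],
    [[0,0,0],[7,0,-35],100],
    [[0,0,0],[0,0,0],100]
  ]
}}

```text
time_s: 13.6
position: [509.6, -33.0, 193.8]
tcp_rot: [0.036, 0.915, -0.388, 0.101]
contact_force: [0.9, 0.3, 0.2]
gripper_width: 1.003
gripper_force: 0.0
```

```bash
python3 look.py w7 top scene wrist; python3 - <<'E'
import cv2; im=cv2.imread("pics/w7.png"); cv2.imwrite("pics/w7c.png",cv2.resize(im[270:400,200:440],None,fx=3,fy=3))
E
```

```text
scene chuck_ring 0.87 circle [490.7 -22.9] 33.3 rect [array([490.7, -22.1]), array([62.5, 64.8]), np.float64(28.8)] n [0.    0.001 1.   ] z [13.8 16.8 19.5]
scene parking_base 0.95 circle [483.5 -27.9] 63.9 rect [array([483.7, -29.8]), array([112.3,  74.6]), np.float64(74.9)] n [-0.    -0.001 -1.   ] z [ 6.4  9.  11.4]
scene chuck_ring 0.73 [489.2 -17.8  10. ] [368.9, 271.7]
scene parking_base 0.56 [486.7 -20.3   0. ] [370.6, 275.5]
scene pin_top 0.61 [483.  -19.2  18. ] [373.1, 268.9]
wrist chuck_ring 0.91 circle [491.9 -24.2] 33.3 rect [array([494.3, -25.9]), array([65.5, 58.7]), np.float64(45.8)] n [-0.     0.001 -1.   ] z [14.7 16.1 17.7]
wrist parking_base 0.9 circle [485.4 -31.5] 65.1 rect [array([485.6, -31.5]), array([110.7,  75.1]), np.float64(74.9)] n [ 0.001 -0.003  1.   ] z [6.7 8.2 9.9]
wrist chuck_ring 0.86 [492.1 -23.6  10. ] [318.6, 280.1]
wrist parking_base 0.64 [486.7 -17.1   0. ] [317.9, 287.9]
wrist pin_top 0.96 [488.3 -14.9  18. ] [314.8, 292.0]
14.5
```

View pics/w7c.png

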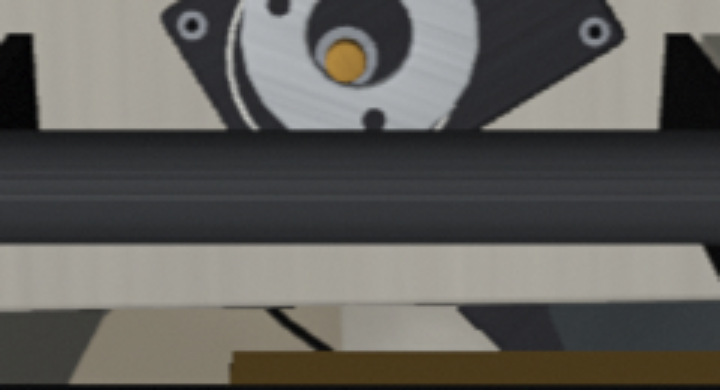

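The crop shows the ring flat on the base, with the brass pin at (345,60) inside its hole. The gripper is well clear and the tape was never approached, so I'm handing in.

```bash
python3 -c "
from plant import bot; print(bot.hand_in())"
```

```text
the job is handed in; nothing more can be done
None
```

The chuck ring now lies flat on the parking base with the pin through its hole, about 8 mm off the centre of the white circle; it is released, the tape roll was not touched, and the job was handed in at about 14.5 s.

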